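Set a strap template overhanging the stone slab

ROBOT

A 6-joint arm with a two-finger parallel gripper is mounted at the origin on the work surface. World frame = base frame: x ahead of the robot, y to its left, z up, the work surface at z = 0. Lengths are in mm, angles in rad, forces in N, time in s.
With the tool pointing down it reaches from about 300 to 775 mm from the base axis. Payload 14.6 kg.
Tool frame: the origin (TCP) lies midway between the tips of the shut fingers; the grasp point (between the pads) lies 19 mm behind it (manip.grip_point_offset is the distance from the TCP to the grasp point, in mm); x points along the fingers, z is the direction in which the jaws open and shut, and the axes are right-handed (so a half turn about x gives the same grasp; the last joint's range is limited). The gripper opens to 94 mm and grips with 3 to 60 N. Pads are 16 mm wide; open, the fingers measure 119 mm over their backs; the gripper's body (75 mm by 177 mm) begins 78 mm behind the grasp point.
Start: joints at [1.122, 0.3, 1.521, -0, 1.321, -0.067], TCP at [204.922, 510.388, 205.446] pointing down, gripper open.
Joint ranges: [-3.03, 3.03], [-0.79, 2.21], [0.23, 2.52], [-1.04, 4.18], [0, 3.07], [-2.55, 2.55]. Speed limits (rad/s): [2.22, 2.22, 2.57, 3.14, 3.14, 3.14].

INTERFACE

Orientations are given as [roll, pitch, yaw] about the fixed x, y, z axes, in that order (R = Rz(yaw) Ry(pitch) Rx(roll)).
In Python, from cell import manip, camera, calibration, order gives the robot as it stands.
- The arm moves only by the tool jog_arm, never from a script. Its arguments are lists of equal length, an entry for each row: "turn": the turn, a rotation vector about the tool's x, y, z in degrees, a list of three; "dp": the shift along the tool's x, y, z in cm, a list of three; "gripper": the closure, from 0 (fully open) to 1 (shut). In form: {"turn": [[ax, ay, az], ...], "dp": [[tx, ty, tz], ...], "gripper": [gripper, ...]}. A call has 1 to 8 rows; each row shifts and turns the pose as measured when the row begins, along the tool's axes as they then stand; what a row does not reach is not made up. A row lasts 1/8 s, in which the tool goes at most 62.5 mm and 10.7 degrees, less where a joint would pass 70% of its speed; a pose out of reach is approached as far as the arm can. A call is refused whole if a number of a shift passes 6.25 or a number of a turn 10.7, either way. A call with a gripper value outside its range is refused whole. The fingers move at their own pace and stop on an object; "grip_force" is the grip in N (left out, the last holds). Time passes only in rows, so rows that do not move let the fingers close. It gives the time, the measured TCP pose, the force and the opening at its end, in the units of the state.
- manip.read_state(): the state, without advancing time (a new reading comes with each control period).
- camera(name): name is "scene" or "top" or "wrist"; returns (picture, depth): 480x640x3 uint8, red, green, blue; 480x640 float32, mm along the optical axis (not along the pixel's ray), 0 where there is no reading.
- calibration(name): a dict with "K" (3x3 intrinsics, pixels), "world_from_camera" (4x4, takes a point from camera to world coordinates). Camera axes: x right, y down, z forward; pixel columns grow to the right and rows downward; lengths in mm; the calibration is good to about 2 mm. A picture is of the moment at which its call begins: read the wrist's pose just before it. calibration takes no time and is no camera call; for the wrist camera it gives the pose at the moment of the call.
- order.sign_off(): hands the job in, once; it reports no verdict.
The state is a dict: "clock": time; "joints": joint angles; "qd": joint speeds; "effort": joint torques, N m; "eef_pos": TCP position; "eef_rot": TCP orientation; "wrist_force": force on the tool from outside, world axes, zero at the start; "moment": the same for the moment, N m; "finger_gap": finger opening in mm.
Only numpy, scipy, OpenCV 4.12 (cv2) and the standard library are available. Lean on these libraries where they do the work, as an engineer would, in place of code of your own. Each camera call takes 0.05 s, during which the arm holds its last target.

TASK

Push the round-ended plywood strap template across the stone slab with the fingertips until its rounded end sticks out 40 mm past the slab's far edge, with the scribed line right over the edge and the template square to it, ready for a clamp. Keep it flat on the slab: do not pick it up, lift it or tip it. Leave the pointed template and everything else where they are, and finish with the hand clear.

Things in the scene. Friction and masses are not known exactly. Their poses are not given: they have to be found in the camera images.
- slab_edge (a point): middle of the far edge of the white marble slab, on its top. Slab fixed to the bench, 280 mm deep, 460 wide, 30 thick (top level, 30 mm above the bench), turned up to 0.3 rad. x axis: level, outward over the edge, away from the robot (slab from x = -280 mm to 0); y along the edge (slab from -230 to +230 mm); z up
- strap: strap template: loose flat plywood, 150 mm long, 70 wide, 6 thick, about 70 g, flat on the slab; rounded end (half circle, radius 35 mm) towards the far edge, square end towards the robot. Origin: centre of its underside; x axis lengthwise to the rounded end (tip +75 mm, square end -75 mm), y across, z up. Starts wholly on the slab, left or right half, up to 0.3 rad out of square
- strap_line (a point): middle of the black scribed line, 1.5 mm wide, straight across the top face of the strap template, 40 mm behind the tip of its rounded end, 35 mm ahead of its centre, 6 mm above its underside
- strap_tip (a point): tip of the strap template's rounded end, half-way up its thickness
- point: another plywood template, same size and thickness, but with a pointed (90 degree V) end instead of the rounded one; lies on the slab beside the strap template, either side; origin and axes as for strap. A bystander.
- spool: wooden thread spool standing on the slab between the two templates, 30 mm across, 42 mm tall; origin at the centre of its underside. A bystander.
- pot: small open brass pot standing on the slab between the two templates, 38 mm across, 25 mm tall; origin at the centre of its underside. A bystander.
- glue: white glue bottle on the bench to the robot's left of the slab, 60 mm across, 150 mm tall; origin at the centre of its underside. A bystander.
- jar: amber glass jar with a steel cap on the bench to the left of the slab, 64 mm across, 75 mm tall; origin at the centre of its underside. A bystander.
- maul: dark wooden maul standing on its head on the bench to the right of the slab, 72 mm across, 200 mm tall; origin at the centre of its underside. A bystander.
- hammer: hammer 250 mm long lying on the bench to the right of the slab; own x axis along the handle towards the head. A bystander.
- burnisher: turned wooden edge burnisher standing on the bench to the left of the slab, 34 mm across, 110 mm tall; origin at the centre of its underside. A bystander.

How it is judged:
By the outcome, as a careful person would: the job done as asked, in the order asked, and still so for the second after the job is handed in, with the robot touching nothing.
It also fails if it takes over 37 s, if anything falls off the work surface, if the arm or the gripper's body presses on something with over 40 N, if the wrist force passes 120 N, or if a joint passes its speed limit or range.

## Working session

There is one attempt and no reset: what is moved stays moved. The work goes in short steps, Python scripts to look and compute and a tool call to move; the robot and the scene stay as the last step left them, time stands still between calls to the robot, and variables do not carry over. Pictures are saved under pics/ and viewed, and the job is handed in when it is done.

Besides the shell and the picture viewer there is one more tool, called after "Call:" as name(argument=value, ...), one argument or row to a line, values as JSON. jog_arm: Moves the arm, as the interface text tells. Its arguments: {"type":"object","properties":{"turn":{"type":"array","items":{"type":"array","items":{"type":"number"}}},"dp":{"type":"array","items":{"type":"array","items":{"type":"number"}}},"gripper":{"type":"array","items":{"type":"number"}},"grip_force":{"type":"number"}},"required":["turn","dp","gripper"]}

```bash
ls; mkdir -p pics
python3 - <<'E'
from cell import manip,camera,calibration
import cv2,numpy as np
s=manip.read_state();print(s)
for n in("top","scene"):
    p,d=camera(n);c=calibration(n);print(n,c)
    np.savez(f"pics/{n}0.npz",p=p,d=d,K=c["K"],T=c["world_from_camera"])
    cv2.imwrite(f"pics/{n}0.png",p[:,:,::-1])
E
```

```text
pics
{'clock': 0.0, 'joints': array([ 1.12243615e+00,  3.00447214e-01,  1.52158908e+00, -5.53520366e-07,
        1.32072218e+00, -6.65914475e-02]), 'qd': array([-0.00080024,  0.00221854, -0.00258326,  0.00060941,  0.00123785,
       -0.00076302]), 'effort': array([ 5.00183305e-04, -5.31796432e+01, -3.52741635e+01,  7.08833733e-02,
        2.42892362e-02, -1.09534203e-04]), 'eef_pos': array([204.78960121, 510.1587334 , 204.89605867]), 'eef_rot': array([ 3.07546109,  1.56963051, -2.01869648]), 'wrist_force': array([ 0.02044262, -0.88062815, -0.89345485]), 'moment': array([ 0.04266457, -0.00316185, -0.01101903]), 'finger_gap': 93.92579307578414}
top {'K': array([[591.63013467,   0.        , 329.43919019],
       [  0.        , 591.63013467, 236.71280824],
       [  0.        ,   0.        ,   1.        ]]), 'world_from_camera': array([[ 3.07500935e-02, -9.92799742e-01,  1.15771776e-01,
         3.11435935e+02],
       [-9.99487857e-01, -2.95155042e-02,  1.23636358e-02,
        -1.22924490e+01],
       [-8.85755209e-03, -1.16092667e-01, -9.93198891e-01,
         1.69136442e+03],
       [ 0.00000000e+00,  0.00000000e+00,  0.00000000e+00,
         1.00000000e+00]])}
scene {'K': array([[596.59303315,   0.        , 319.44257778],
       [  0.        , 596.59303315, 247.82606134],
       [  0.        ,   0.        ,   1.        ]]), 'world_from_camera': array([[-8.28921549e-01,  3.20382175e-01, -4.58524075e-01,
         1.13626737e+03],
       [ 5.59161217e-01,  4.96718805e-01, -6.63783972e-01,
         9.10094921e+02],
       [ 1.50929778e-02, -8.06613719e-01, -5.90886208e-01,
         8.64069825e+02],
       [ 0.00000000e+00,  0.00000000e+00,  0.00000000e+00,
         1.00000000e+00]])}
```

View pics/top0.png

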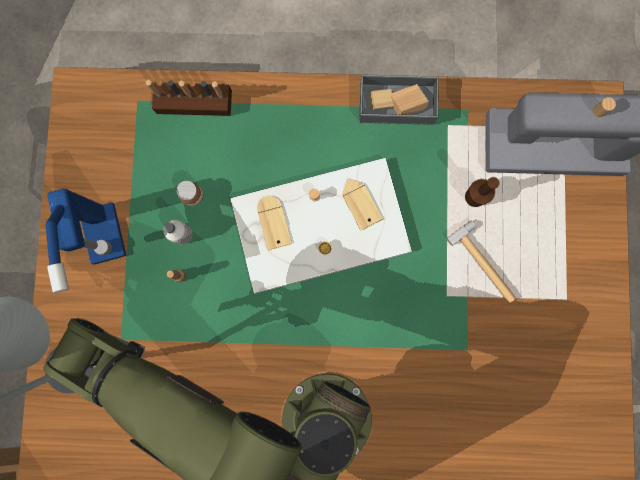

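View pics/scene0.png

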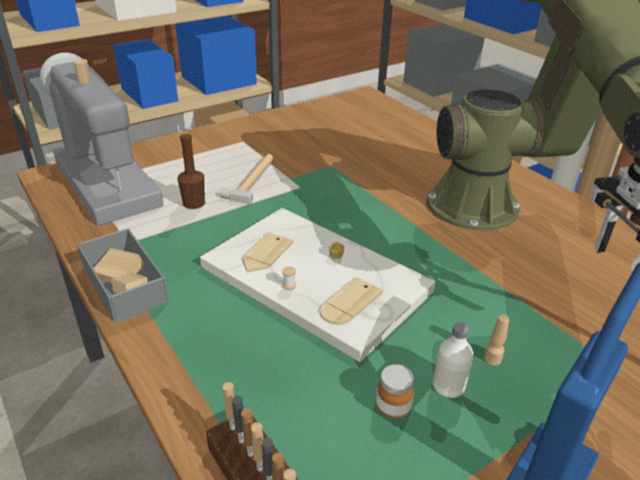

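Top view: the strap (round end) is left at about (275,222), with its tip at (268,196). The pointed template is at (363,204), the spool at (314,194), the pot at (325,248), and the slab's far edge runs from (232,198) to (386,158).

```bash
cat > h.py <<'E'
import numpy as np,cv2
def ray(K,T,uv,z):
    uv=np.atleast_2d(np.asarray(uv,float))
    d=np.c_[(uv[:,0]-K[0,2])/K[0,0],(uv[:,1]-K[1,2])/K[1,1],np.ones(len(uv))]@T[:3,:3].T
    o=T[:3,3]; t=(z-o[2])/d[:,2]
    return o+d*t[:,None]
def proj(K,T,P):
    P=np.atleast_2d(P); c=(P-T[:3,3])@T[:3,:3]
    return np.c_[K[0,0]*c[:,0]/c[:,2]+K[0,2],K[1,1]*c[:,1]/c[:,2]+K[1,2]]
E
python3 - <<'E'
from h import *
for n in("top",):
    f=np.load(f"pics/{n}0.npz");p,K,T=f["p"],f["K"],f["T"]
    hsv=cv2.cvtColor(p,cv2.COLOR_RGB2HSV)
    roi=np.zeros(p.shape[:2],np.uint8);roi[150:305,220:425]=1
    # slab = not green (roi)
    green=((hsv[...,0]>55)&(hsv[...,0]<95)&(hsv[...,1]>80))
    m=((~green)&(roi>0)).astype(np.uint8)
    cs,_=cv2.findContours(m,0,cv2.CHAIN_APPROX_NONE);c=max(cs,key=cv2.contourArea)
    print(cv2.contourArea(c))
    W=ray(K,T,c[:,0,:],30)[:,:2].astype(np.float32)
    r=cv2.minAreaRect(W);print("slab",r,cv2.boxPoints(r))
    w=((hsv[...,1]>70)&(hsv[...,0]<30)&(hsv[...,2]>120)&(roi>0)).astype(np.uint8)
    cs,_=cv2.findContours(w,0,cv2.CHAIN_APPROX_NONE)
    for c in cs:
        if cv2.contourArea(c)<40: continue
        r=cv2.minAreaRect(ray(K,T,c[:,0,:],36)[:,:2].astype(np.float32));print(cv2.contourArea(c),r,c[:,0].mean(0))
    v=cv2.resize(p[140:310,210:430],None,fx=3.5,fy=3.5,interpolation=2)
    cv2.imwrite("pics/crop0.png",v[:,:,::-1])
E
```

```text
15860.0
slab ((539.0108032226562, 36.191131591796875), (283.30743408203125, 461.7426452636719), 16.587507247924805) [[ 337.34302  217.0155 ]
 [ 469.161   -225.51166]
 [ 740.6786  -144.63324]
 [ 608.8606   297.89392]]
91.5 ((473.7974853515625, 20.43037986755371), (35.29917907714844, 35.318084716796875), 65.09944152832031) [325.06557377 247.95081967]
1141.5 ((543.8372802734375, 170.13079833984375), (148.4456787109375, 69.01908111572266), 16.985427856445312) [273.29323308 223.53383459]
91.0 ((623.81884765625, 55.892112731933594), (31.78744888305664, 28.44237518310547), 1.8795771598815918) [313.96875 194.46875]
1052.5 ((607.5579833984375, -73.30522918701172), (147.1465301513672, 68.89376068115234), 28.91483497619629) [360.41322314 203.52892562]
```

View pics/crop0.png

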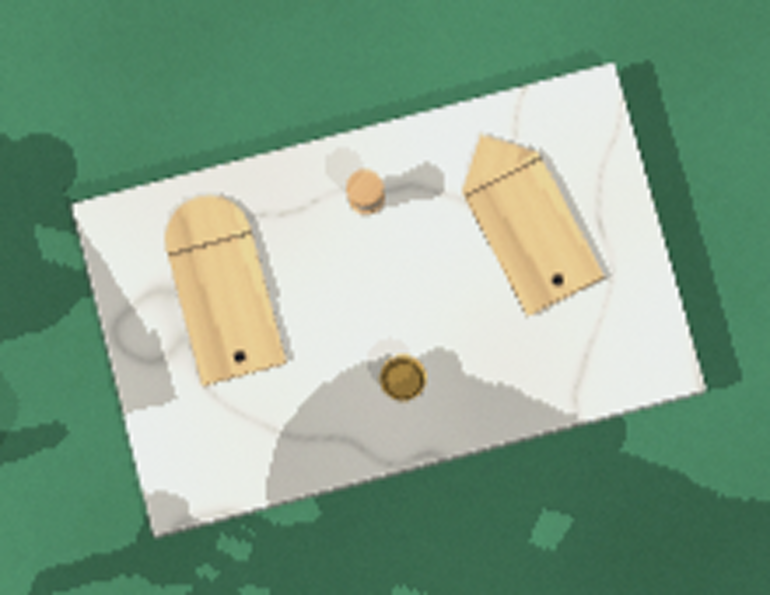

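```bash
cat >> h.py <<'E'
from scipy.spatial.transform import Rotation as Ro
def need(pos,psi,verbose=True):
    """psi: slab yaw (rad). tool x down, tool z along +-slab y"""
    from cell import manip
    s=manip.read_state()
    R=Ro.from_euler('xyz',s["eef_rot"]).as_matrix()
    best=None
    for sg in(1,-1):
        z=sg*np.array([-np.sin(psi),np.cos(psi),0]);x=np.array([0,0,-1.]);y=np.cross(z,x)
        Rt=np.c_[x,y,z];rv=Ro.from_matrix(R.T@Rt).as_rotvec(degrees=True)
        if best is None or np.linalg.norm(rv)<np.linalg.norm(best[0]):best=(rv,Rt)
    d=np.asarray(pos)-s["eef_pos"]
    print("t",round(s["clock"],3),"pos",s["eef_pos"].round(2),"gap",round(s["finger_gap"],1),"F",s["wrist_force"].round(2))
    print("tool axes cols\n",R.round(4))
    print("rotvec deg",best[0].round(2),"cm in current axes",(R.T@d/10).round(3),"cm in target axes",(best[1].T@d/10).round(3))
E
python3 - <<'E'
from h import *
f=np.load("pics/top0.npz");K,T=f["K"],f["T"]
print("glue,burn,jar",ray(K,T,[[177,232],[176,275],[189,192]],70).round(0))
need([470,140,205],np.deg2rad(16.59))
E
```

```text
glue,burn,jar [[501. 430.  70.]
 [382. 426.  70.]
 [614. 403.  70.]]
t 0.1 pos [204.82 510.18 204.94] gap 94.1 F [ 0.2  -0.43 -0.03]
tool axes cols
 [[-5.000e-04 -9.280e-01  3.726e-01]
 [-9.000e-04  3.726e-01  9.280e-01]
 [-1.000e+00  1.000e-04 -1.000e-03]]
rotvec deg [-3.847e+01 -6.000e-02 -2.000e-02] cm in current axes [ 1.7000e-02 -3.8401e+01 -2.4472e+01] cm in target axes [-6.0000e-03 -1.4844e+01 -4.3048e+01]
```

Call:
jog_arm(
  turn=[
    [0,0,0],
    [0,0,0],
    [0,0,0],
    [0,0,0],
    [0,0,0],
    [0,0,0],
    [0,0,0],
    [0,0,0],
  ],
  dp=[
    [0,-4.8,-3.06],
    [0,-4.8,-3.06],
    [0,-4.8,-3.06],
    [0,-4.8,-3.06],
    [0,-4.8,-3.06],
    [0,-4.8,-3.06],
    [0,-4.8,-3.06],
    [0,-4.8,-3.06],
  ],
  gripper=[0.57,0.57,0.57,0.57,0.57,0.57,0.57,0.57],
)

```text
clock: 1.1
eef_pos: [475.3, 130.4, 203.5]
eef_rot: [2.815, 1.567, -2.273]
wrist_force: [-0.3, 1.2, -0.5]
finger_gap: 40.3
```

Call:
jog_arm(
  turn=[
    [-9,0,0],
    [-9,0,0],
    [-9,0,0],
    [-9,0,0],
    [-2,0,0],
  ],
  dp=[
    [0,0,0],
    [0,0,0],
    [0,0,0],
    [0,0,0],
    [0,0,0],
  ],
  gripper=[0.57,0.57,0.57,0.57,0.57],
)

```text
clock: 1.72
eef_pos: [476.4, 126.1, 201.6]
eef_rot: [1.818, 1.564, -2.591]
wrist_force: [-0.0, 0.8, 0.1]
finger_gap: 40.3
```

Run:
```python
from h import *
from cell import manip,camera,calibration
need([450,141,205],np.deg2rad(16.59))
n="wrist";c=calibration(n);p,d=camera(n)
np.savez("pics/w1.npz",p=p,d=d,K=c["K"],T=c["world_from_camera"]);cv2.imwrite("pics/w1.png",p[:,:,::-1]);print(c)
```

```text
t 1.725 pos [476.43 126.15 201.59] gap 40.3 F [-0.    0.78  0.08]
tool axes cols
 [[-0.0061 -0.9545 -0.2981]
 [-0.0037 -0.2981  0.9545]
 [-1.      0.0069 -0.0017]]
rotvec deg [ 0.75 -0.1  -0.4 ] cm in current axes [-0.33   2.082  2.205] cm in target axes [-0.341  2.109  2.178]
{'K': array([[363.00035782,   0.        , 321.81305741],
       [  0.        , 363.00035782, 236.54036351],
       [  0.        ,   0.        ,   1.        ]]), 'world_from_camera': array([[-2.97358231e-01,  9.26283887e-01,  2.31465424e-01,
         4.09565672e+02],
       [ 9.54764655e-01,  2.88891617e-01,  7.04704791e-02,
         1.05571903e+02],
       [-1.59275108e-03,  2.41949982e-01, -9.70287416e-01,
         3.80858370e+02],
       [ 0.00000000e+00,  0.00000000e+00,  0.00000000e+00,
         1.00000000e+00]])}
```

View pics/w1.png

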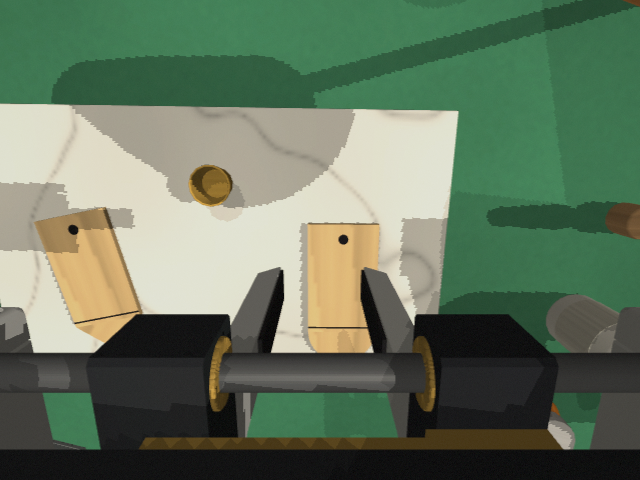

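Wrist view: the strap's square end is at row 224, cols 307–379, and its scribed line at row 327. The slab's near edge runs along rows 103–110. I'll measure from this.

```bash
cat >> h.py <<'E'
def fitline(W):
    vx,vy,x,y=cv2.fitLine(W.astype(np.float32),cv2.DIST_HUBER,0,.01,.01).ravel()
    return np.array([x,y]),np.array([vx,vy])
def edge_pts(g,cols=None,rows=None,span=None):
    """subpixel strongest gradient: for each col search rows in span (or for each row search cols)"""
    out=[]
    g=cv2.GaussianBlur(g.astype(np.float32),(0,0),1)
    for k in (cols if cols is not None else rows):
        pr=g[span[0]:span[1],k] if cols is not None else g[k,span[0]:span[1]]
        d=np.abs(np.gradient(pr));i=int(d.argmax())
        if 0<i<len(d)-1:
            den=d[i-1]-2*d[i]+d[i+1];o=0.5*(d[i-1]-d[i+1])/den if den else 0
            out.append((k,span[0]+i+o) if cols is not None else (span[0]+i+o,k))
    return np.array(out)
E
python3 - <<'E'
from h import *
f=np.load("pics/w1.npz");p,K,T=f["p"],f["K"],f["T"]
def ang(v):return np.rad2deg(np.arctan2(v[1],v[0]))
R=p[...,0];B=p[...,2]
e=edge_pts(R,cols=range(10,440),span=(95,120));c,v=fitline(ray(K,T,e,30)[:,:2]);print("near slab edge",c,ang(v),"->yaw",(ang(v)%180)-90)
psi=np.deg2rad((ang(v)%180)-90);n=np.array([np.cos(psi),np.sin(psi)])
print("implied far edge offset n.p",n@c+280)
e=edge_pts(B,cols=range(313,374),span=(216,232));c2,v2=fitline(ray(K,T,e,36)[:,:2]);print("strap sq end",c2,(ang(v2)%180)-90,"x'",n@(c2-c)-280)
e=edge_pts(B,rows=range(230,262),span=(370,390));c3,v3=fitline(ray(K,T,e,36)[:,:2]);print("strap left side",c3,ang(v3)%180)
e=edge_pts(B,rows=range(235,320),span=(298,312));c4,v4=fitline(ray(K,T,e,36)[:,:2]);print("strap right side",c4,ang(v4)%180)
e=edge_pts(R,cols=range(315,360),span=(322,333));
e2=[]
for k in range(315,360):
    pr=255-R[320:334,k].astype(float);pr-=np.median(pr);pr=np.clip(pr,0,None);e2.append((k,320+(pr*np.arange(14)).sum()/pr.sum()))
c5,v5=fitline(ray(K,T,e2,36)[:,:2]);print("line",c5,(ang(v5)%180)-90,"x'",n@(c5-c)-280)
print("depth",f["d"][300,340],"len sq->line",n@(c5-c2))
E
```

```text
near slab edge [402.7791     9.708598] -73.56212 ->yaw 16.437881
implied far edge offset n.p 669.0636
strap sq end [472.3504  145.55853] 17.059288 x' -174.83008
strap left side [484.5215 186.9181] 16.462645
strap right side [531.8921  120.88946] 16.70527
line [580.5434  174.74797] 16.92804 x' -62.799347
depth 373.04837 len sq->line 112.03073
```

Call:
jog_arm(
  turn=[
    [0.7,0,-0.4],
    [0,0,0],
    [0,0,0],
    [0,0,0],
  ],
  dp=[
    [0,-5,1],
    [0,-5,1],
    [0,-4,0],
    [0,0,0],
  ],
  gripper=[0.57,0.57,0.57,0.57],
)

```text
clock: 2.28
eef_pos: [607.4, 187.5, 199.7]
eef_rot: [2.379, 1.568, -2.046]
wrist_force: [-0.9, 0.1, -0.0]
finger_gap: 40.2
```

Run:
```python
from h import *
from cell import manip,camera,calibration
need([450,141,205],np.deg2rad(16.45))
n="wrist";c=calibration(n);p,d=camera(n)
np.savez("pics/w2.npz",p=p,d=d,K=c["K"],T=c["world_from_camera"]);cv2.imwrite("pics/w2.png",p[:,:,::-1])
```

```text
t 2.275 pos [607.43 187.49 199.72] gap 40.2 F [-0.92  0.11 -0.04]
tool axes cols
 [[-0.0011 -0.9591 -0.283 ]
 [-0.0022 -0.283   0.9591]
 [-1.      0.0017 -0.0018]]
rotvec deg [-0.01 -0.1  -0.1 ] cm in current axes [-5.0000e-01  1.6416e+01 -5.0000e-03] cm in target axes [-0.528 16.415 -0.   ]
```

View pics/w2.png

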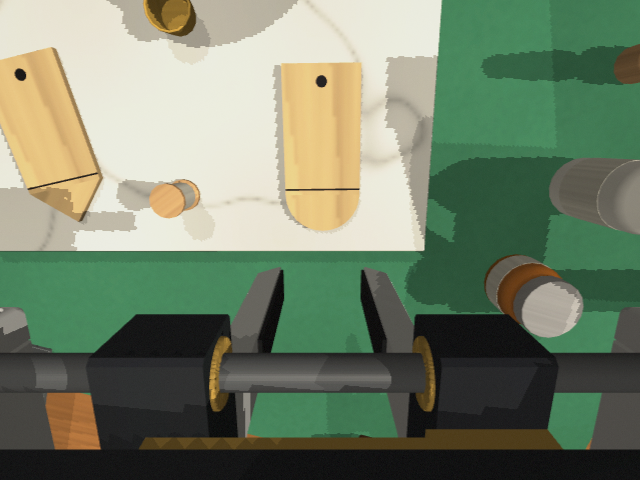

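The strap, the line (row 189) and the far edge (row 250) are all clear in this view. I'll measure them here and reuse the same view for the final check.

```bash
cat > m.py <<'E'
import sys
from h import *
def ang(v):return np.rad2deg(np.arctan2(v[1],v[0]))
def run(fn,edge_cols,espan,lcols,lspan,sqcols=None,sqspan=None,tip=None):
    f=np.load(fn);p,K,T=f["p"],f["K"],f["T"];R=p[...,0];B=p[...,2]
    e=np.vstack([edge_pts(R,cols=c,span=espan) for c in edge_cols]);c,v=fitline(ray(K,T,e,30)[:,:2]);yaw=(ang(v)%180)-90
    psi=np.deg2rad(yaw);n=np.array([np.cos(psi),np.sin(psi)]);t=np.array([-n[1],n[0]])
    print("far edge yaw",yaw,"n.p",n@c)
    e2=[]
    for k in lcols:
        pr=255-R[lspan[0]:lspan[1],k].astype(float);pr=np.clip(pr-np.median(pr)-10,0,None);e2.append((k,lspan[0]+(pr*np.arange(len(pr))).sum()/max(pr.sum(),1e-6)))
    c5,v5=fitline(ray(K,T,e2,36)[:,:2]);print("line yaw",(ang(v5)%180)-90,"x'",n@(c5-c),"t",t@c5)
    if sqcols:
        e=edge_pts(B,cols=sqcols,span=sqspan);c2,v2=fitline(ray(K,T,e,36)[:,:2]);print("sq yaw",(ang(v2)%180)-90,"x'",n@(c2-c),"t",t@c2,"n.p",n@c2)
    hsv=cv2.cvtColor(p,cv2.COLOR_RGB2HSV)
    return f,n,t,c
E
python3 - <<'E'
from m import *
f,n,t,c=run("pics/w2.npz",[range(80,270),range(370,415)],(243,258),range(292,354),(183,196),range(287,356),(56,70))
p,K,T=f["p"],f["K"],f["T"];B=p[...,2]
e=edge_pts(B,rows=range(75,180),span=(355,368));a,v=fitline(ray(K,T,e,36)[:,:2]);print("left",t@a,ang(v)%180)
e=edge_pts(B,cols=range(312,332),span=(222,240));print("tip x'",((ray(K,T,e,33)[:,:2]-c)@n).max())
E
```

```text
far edge yaw 16.421616 n.p 668.0278
line yaw 17.178932 x' -62.033882 t 4.045395
sq yaw 17.08767 x' -171.90411 t 4.664398 n.p 496.12363
left 42.71614 16.766642
tip x' -21.27141068982929
```

Call:
jog_arm(
  turn=[
    [0,0,0],
    [0,0,0],
    [0,0,0],
    [0,0,0],
    [0,0,0],
    [0,0,0],
    [0,0,0],
    [0,0,0],
  ],
  dp=[
    [0,5.7,0],
    [0,5.7,0],
    [0,5.6,0],
    [0,0,0],
    [4,0,0],
    [4,0,0],
    [4,0,0],
    [0,0,0],
  ],
  gripper=[0.57,0.57,0.57,0.57,0.57,0.57,0.57,0.57],
)

```text
clock: 3.32
eef_pos: [434.9, 136.2, 77.7]
eef_rot: [-2.325, 1.568, -0.472]
wrist_force: [0.6, -0.3, 0.5]
finger_gap: 40.4
```

```bash
cat > q.py <<'E'
from h import *
n=np.array([.9592,.2829]);t=np.array([-.2829,.9592])
import sys
N=float(sys.argv[1]);z=float(sys.argv[2])
P=N*n+7.0*t
need([P[0],P[1],z],np.deg2rad(16.43))
from cell import manip
q=manip.read_state()["eef_pos"][:2];print("n",n@q,"t",t@q)
E
python3 q.py 465 32.5
```

```text
t 3.325 pos [434.95 136.18  77.7 ] gap 40.4 F [ 0.6  -0.26  0.48]
tool axes cols
 [[ 0.0027 -0.9603 -0.2789]
 [-0.0014 -0.2789  0.9603]
 [-1.     -0.0022 -0.0021]]
rotvec deg [-0.23 -0.12  0.13] cm in current axes [ 4.523 -0.922 -0.045] cm in target axes [ 4.52  -0.932 -0.058]
n 455.7284243379589 t 7.5819468926584905
```

Call:
jog_arm(
  turn=[
    [-0.25,0,0],
    [0,0,0],
    [0,0,0],
    [0,0,0],
  ],
  dp=[
    [2,0,0],
    [1.5,0,0],
    [0.8,0,0],
    [0,0,0],
  ],
  gripper=[0.57,0.57,0.57,0.57],
)

```text
clock: 3.82
eef_pos: [438.3, 136.8, 38.4]
eef_rot: [-1.837, 1.561, 0.02]
wrist_force: [-0.5, -1.4, -0.1]
finger_gap: 40.4
```

```bash
python3 q.py 478 32.8;python3 - <<'E'
from h import *
from cell import manip,camera,calibration
n="wrist";c=calibration(n);p,d=camera(n)
np.savez("pics/w3.npz",p=p,d=d,K=c["K"],T=c["world_from_camera"]);cv2.imwrite("pics/w3.png",p[:,:,::-1])
E
```

```text
t 3.825 pos [438.29 136.82  38.39] gap 40.4 F [-0.47 -1.45 -0.09]
tool axes cols
 [[ 9.600e-03 -9.592e-01 -2.824e-01]
 [ 2.000e-04 -2.824e-01  9.593e-01]
 [-1.000e+00 -9.300e-03 -2.500e-03]]
rotvec deg [-0.02 -0.15  0.53] cm in current axes [ 0.576 -1.888 -0.022] cm in target axes [ 0.559 -1.893 -0.024]
n 459.11442996625823 t 7.24513490412547
```

View pics/w3.png

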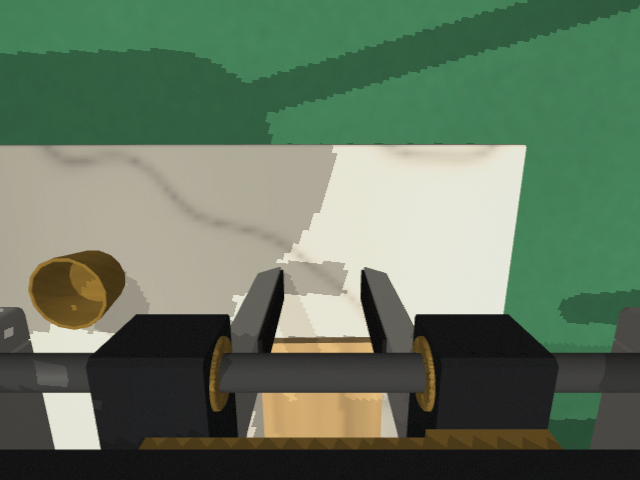

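The fingers are behind the square end (row 340) and within its width (cols 262–382). Next I go down to about 32.8 mm.

Call:
jog_arm(
  turn=[
    [0,0,0.4],
    [0,0,0],
    [0,0,0],
  ],
  dp=[
    [0.35,0,0],
    [0.15,0,0],
    [0,0,0],
  ],
  gripper=[0.57,0.57,0.57],
)

```text
clock: 4.25
eef_pos: [439.1, 137.0, 34.4]
eef_rot: [-2.162, 1.566, -0.305]
wrist_force: [0.2, 0.4, 0.3]
finger_gap: 40.4
```

```bash
python3 q.py 485 32.8
```

```text
t 4.25 pos [439.14 137.02  34.42] gap 40.4 F [0.23 0.38 0.35]
tool axes cols
 [[ 0.0046 -0.9593 -0.2824]
 [-0.0014 -0.2824  0.9593]
 [-1.     -0.004  -0.0027]]
rotvec deg [-0.03 -0.15  0.23] cm in current axes [ 0.172 -2.505 -0.018] cm in target axes [ 0.162 -2.506 -0.019]
n 459.9852818066466 t 7.195822422609439
```

Call:
jog_arm(
  turn=[
    [0,0,0.2],
    [0,0,0],
    [0,0,0],
    [0,0,0],
    [0,0,0],
  ],
  dp=[
    [0.15,0,0],
    [0,-0.8,0],
    [0,-0.8,0],
    [0,-0.5,0],
    [0,0,0],
  ],
  gripper=[0.57,0.57,0.57,0.57,0.57],
)

```text
clock: 4.88
eef_pos: [461.1, 143.5, 33.0]
eef_rot: [-2.874, 1.568, -1.017]
wrist_force: [-0.0, -0.1, -0.9]
finger_gap: 40.2
```

```bash
python3 q.py 550 32.8
```

```text
t 4.875 pos [461.14 143.49  32.97] gap 40.2 F [-0.04 -0.05 -0.86]
tool axes cols
 [[ 1.500e-03 -9.593e-01 -2.824e-01]
 [-2.400e-03 -2.824e-01  9.593e-01]
 [-1.000e+00 -7.000e-04 -2.700e-03]]
rotvec deg [-0.03 -0.15  0.04] cm in current axes [ 0.022 -6.713 -0.014] cm in target axes [ 0.017 -6.713 -0.017]
n 482.9227999140636 t 7.176343594413754
```

Call:
jog_arm(
  turn=[
    [0,0,0],
    [0,0,0],
    [0,0,0],
    [0,0,0],
    [0,0,0],
    [0,0,0],
  ],
  dp=[
    [0,-0.6,0],
    [0,-0.6,0],
    [0,-0.6,0],
    [0,-0.6,0],
    [0,-0.6,0],
    [0,0,0],
  ],
  gripper=[0.57,0.57,0.57,0.57,0.57,0.57],
)

```text
clock: 5.62
eef_pos: [491.8, 152.5, 32.9]
eef_rot: [-3.031, 1.568, -1.174]
wrist_force: [-0.1, -0.7, -0.0]
finger_gap: 40.6
```

```bash
python3 q.py 550 32.8
```

```text
t 5.625 pos [491.83 152.52  32.87] gap 40.6 F [-0.14 -0.65 -0.03]
tool axes cols
 [[ 1.100e-03 -9.593e-01 -2.824e-01]
 [-2.500e-03 -2.824e-01  9.593e-01]
 [-1.000e+00 -3.000e-04 -2.700e-03]]
rotvec deg [-0.03 -0.16  0.02] cm in current axes [ 0.008 -3.514 -0.014] cm in target axes [ 0.007 -3.514 -0.016]
n 514.9095589504223 t 7.158719582193382
```

Call:
jog_arm(
  turn=[
    [0,0,0],
    [0,0,0],
    [0,0,0],
    [0,0,0],
    [0,0,0],
    [0,0,0],
  ],
  dp=[
    [0,-0.6,0],
    [0,-0.6,0],
    [0,-0.6,0],
    [0,-0.6,0],
    [0,-0.4,0],
    [0,0,0],
  ],
  gripper=[0.57,0.57,0.57,0.57,0.57,0.57],
)

```text
clock: 6.38
eef_pos: [520.5, 161.0, 32.8]
eef_rot: [-3.093, 1.568, -1.236]
wrist_force: [-0.3, 0.2, -0.6]
finger_gap: 40.5
```

```bash
python3 q.py 550 32.8
python3 - <<'E'
from h import *
from cell import camera,calibration
p,d=camera("top")
np.savez("pics/t2.npz",p=p);v=cv2.resize(p[140:310,210:430],None,fx=3.5,fy=3.5,interpolation=2);cv2.imwrite("pics/t2.png",v[:,:,::-1])
E
```

```text
t 6.375 pos [520.54 160.98  32.77] gap 40.5 F [-0.33  0.15 -0.63]
tool axes cols
 [[ 9.000e-04 -9.593e-01 -2.824e-01]
 [-2.600e-03 -2.824e-01  9.593e-01]
 [-1.000e+00 -1.000e-04 -2.700e-03]]
rotvec deg [-0.03 -0.15  0.01] cm in current axes [-0.003 -0.521 -0.015] cm in target axes [-0.003 -0.521 -0.016]
n 544.8410867179036 t 7.155972140592954
```

View pics/t2.png

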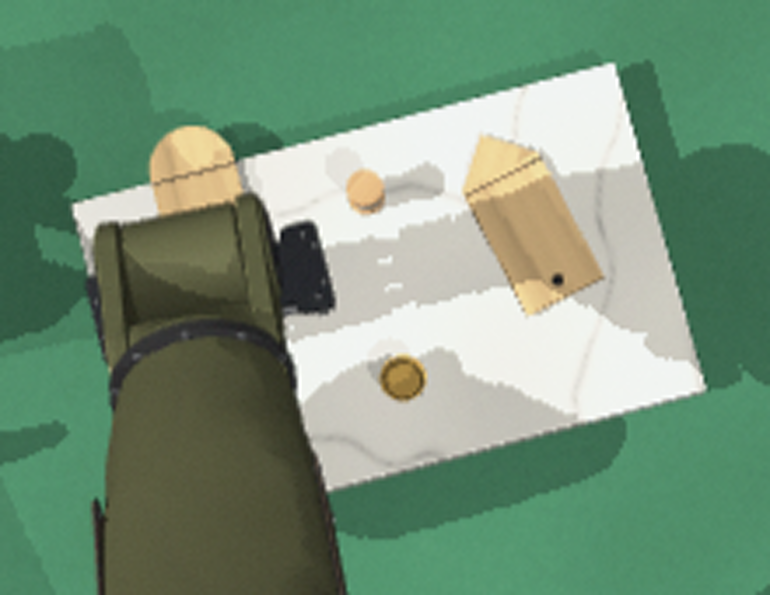

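In the top view the line is already very near the edge. I'll back off, rise, and look with the wrist camera.

Call:
jog_arm(
  turn=[
    [0,0,0],
    [0,0,0],
    [0,0,0],
    [0,0,0],
    [0,0,0],
    [0,0,0],
    [0,0,0],
  ],
  dp=[
    [0,0.8,0],
    [0,0.8,0],
    [0,0,0],
    [-5,0,0],
    [-5,0,0],
    [-5,0,0],
    [-3,0,0],
  ],
  gripper=[0.57,0.57,0.57,0.57,0.57,0.4,0.2],
)

```text
clock: 7.3
eef_pos: [502.0, 156.1, 216.4]
eef_rot: [2.079, 1.566, -2.347]
wrist_force: [0.1, -0.1, 0.2]
finger_gap: 56.9
```

Call:
jog_arm(
  turn=[
    [0,0,0],
    [0,0,0],
    [0,0,0],
    [0,0,0],
  ],
  dp=[
    [0,-4,0],
    [0,-4,0],
    [0,-3,0],
    [0,0,0],
  ],
  gripper=[0.1,0.1,0.1,0.1],
)

```text
clock: 7.8
eef_pos: [611.1, 188.1, 220.5]
eef_rot: [-2.362, 1.567, -0.505]
wrist_force: [-0.4, 0.8, 0.2]
finger_gap: 84.7
```

```bash
python3 q.py 550 32.8
python3 - <<'E'
from h import *
from cell import manip,camera,calibration
n="wrist";c=calibration(n);p,d=camera(n)
np.savez("pics/w4.npz",p=p,d=d,K=c["K"],T=c["world_from_camera"]);cv2.imwrite("pics/w4.png",p[:,:,::-1])
E
```

```text
t 7.8 pos [611.11 188.11 220.47] gap 84.7 F [-0.36  0.84  0.25]
tool axes cols
 [[ 0.0034 -0.9594 -0.2821]
 [-0.0019 -0.2822  0.9594]
 [-1.     -0.0027 -0.0028]]
rotvec deg [-0.04 -0.16  0.16] cm in current axes [ 1.8742e+01  8.9840e+00 -1.0000e-02] cm in target axes [18.767  8.933 -0.055]
n 639.3876201020717 t 7.549598182611559
```

View pics/w4.png

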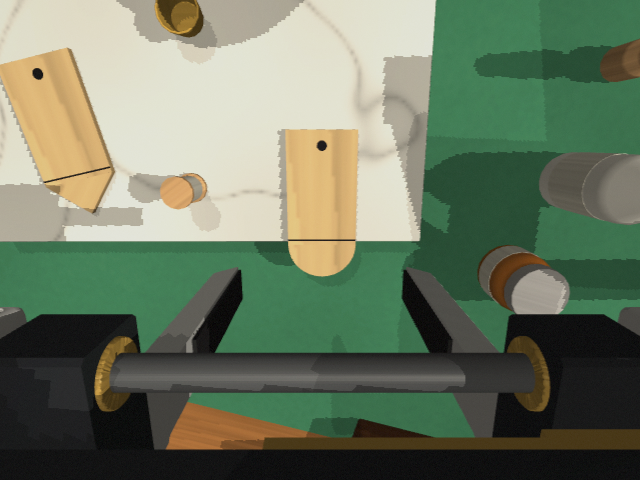

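The line (row 240, cols 288–355) looks to be right on the edge (row 241). I'll measure it.

Run:
```python
from m import *
f,n,t,c=run("pics/w4.npz",[range(80,255)],(233,249),range(294,350),(234,246),range(292,352),(122,136))
p,K,T=f["p"],f["K"],f["T"];B=p[...,2]
f2=run("pics/w4.npz",[range(370,410)],(233,249),range(294,350),(234,246))
f2=run("pics/w4.npz",[range(80,255),range(370,410)],(233,249),range(294,350),(234,246))
e=edge_pts(B,rows=range(145,230),span=(350,364));a,v=fitline(ray(K,T,e,36)[:,:2]);print("left",t@a,ang(v)%180)
e=edge_pts(p[...,0],cols=range(313,332),span=(268,284));print("tip x'",((ray(K,T,e,33)[:,:2]-c)@n).max(),n@ray(K,T,e,36)[:,:2].T.max(1)-n@c if 0 else "")
o=T[:3,3];print("cam n rel edge",n@(o[:2]-c),"z",o[2])
cv2.imwrite("pics/z4.png",cv2.resize(p[215:265,240:420],None,fx=4,fy=4,interpolation=0)[:,:,::-1])
```

```text
far edge yaw 16.407074 n.p 668.14124
line yaw 16.388405 x' -2.8569717 t 6.9053497
sq yaw 16.379738 x' -112.8465 t 7.0608215 n.p 555.29474
far edge yaw 16.374886 n.p 667.98615
line yaw 16.388405 x' -2.7058773 t 7.2790985
far edge yaw 16.429482 n.p 668.0749
line yaw 16.388405 x' -2.7879791 t 6.645157
left 42.0764 16.424887
tip x' 38.23023103502005 
cam n rel edge -100.47623352414566 z 399.05786340565373
```

View pics/z4.png

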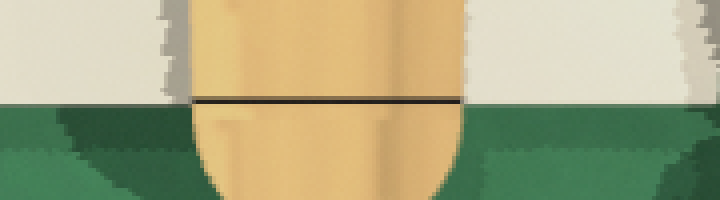

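Squareness is within 0.05°, but the line is about 2.7 mm short of the edge. The previous contact was at TCP n = 544.8, so I'll push to about n = 547.5.

Call:
jog_arm(
  turn=[
    [0,0,0],
    [0,0,0],
    [0,0,0],
    [0,0,0],
    [0,0,0],
    [0,0,0],
    [0,0,0],
    [0,0,0],
  ],
  dp=[
    [0,4,0],
    [0,4,0],
    [0,4,0],
    [0,0,0],
    [5,0,0],
    [5,0,0],
    [4.5,0,0],
    [0,0,0],
  ],
  gripper=[0.57,0.57,0.57,0.57,0.57,0.57,0.57,0.57],
)

```text
clock: 8.85
eef_pos: [489.9, 152.1, 73.8]
eef_rot: [-1.923, 1.562, -0.066]
wrist_force: [0.8, -0.4, 0.9]
finger_gap: 40.8
```

```bash
python3 q.py 525 36
```

```text
t 8.85 pos [489.89 152.13  73.78] gap 40.8 F [ 0.79 -0.4   0.89]
tool axes cols
 [[ 9.000e-03 -9.593e-01 -2.821e-01]
 [-6.000e-04 -2.821e-01  9.594e-01]
 [-1.000e+00 -8.500e-03 -3.100e-03]]
rotvec deg [-0.04 -0.18  0.49] cm in current axes [ 3.789 -1.179 -0.02 ] cm in target axes [ 3.778 -1.212 -0.033]
n 512.9351713339048 t 7.330282836279197
```

Call:
jog_arm(
  turn=[
    [0,0,0.4],
    [0,0,0],
    [0,0,0],
    [0,0,0.1],
    [0,0,0],
  ],
  dp=[
    [1.5,-0.4,0],
    [1.5,0,0],
    [0.6,0,0],
    [0.2,0,0],
    [0,0,0],
  ],
  gripper=[0.57,0.57,0.57,0.57,0.57],
)

```text
clock: 9.48
eef_pos: [497.0, 154.0, 38.1]
eef_rot: [-2.098, 1.564, -0.241]
wrist_force: [0.6, 0.5, 0.9]
finger_gap: 40.7
```

```bash
python3 q.py 543 32.8
```

```text
t 9.475 pos [496.99 153.95  38.06] gap 40.7 F [0.57 0.54 0.91]
tool axes cols
 [[ 0.0067 -0.9593 -0.2822]
 [-0.0017 -0.2822  0.9594]
 [-1.     -0.006  -0.0035]]
rotvec deg [-0.04 -0.2   0.34] cm in current axes [ 0.54  -2.276 -0.004] cm in target axes [ 0.526 -2.279 -0.007]
n 520.262554023131 t 7.072263819330026
```

Call:
jog_arm(
  turn=[
    [0,0,0.3],
    [0,0,0],
    [0,0,0],
    [0,0,0],
    [0,0,0],
    [0,0,0],
    [0,0,0],
  ],
  dp=[
    [0.35,0,0],
    [0.15,0,0],
    [0.05,0,0],
    [0,-0.8,0],
    [0,-0.8,0],
    [0,-0.4,0],
    [0,0,0],
  ],
  gripper=[0.57,0.57,0.57,0.57,0.57,0.57,0.57],
)

```text
clock: 10.35
eef_pos: [518.3, 160.2, 33.1]
eef_rot: [-2.616, 1.567, -0.759]
wrist_force: [0.5, 0.1, 0.1]
finger_gap: 40.9
```

```bash
python3 q.py 547.5 32.8
```

```text
t 10.35 pos [518.33 160.19  33.07] gap 40.9 F [0.5  0.12 0.12]
tool axes cols
 [[ 0.003  -0.9594 -0.2822]
 [-0.0029 -0.2822  0.9594]
 [-1.     -0.0021 -0.0036]]
rotvec deg [-0.04 -0.21  0.12] cm in current axes [ 0.028 -0.506 -0.001] cm in target axes [ 0.027 -0.506 -0.002]
n 542.4961905845295 t 7.0179475399772135
```

Call:
jog_arm(
  turn=[
    [0,0,0],
    [0,0,0],
    [0,0,0],
    [0,0,0],
  ],
  dp=[
    [0,-0.2,0],
    [0,-0.15,0],
    [0,-0.1,0],
    [0,0,0],
  ],
  gripper=[0.57,0.57,0.57,0.57],
)

```text
clock: 10.85
eef_pos: [522.6, 161.5, 33.0]
eef_rot: [-2.751, 1.567, -0.894]
wrist_force: [-1.0, 0.4, -0.0]
finger_gap: 40.4
```

```bash
python3 q.py 547.5 32.8
```

```text
t 10.85 pos [522.55 161.45  32.99] gap 40.4 F [-1.04  0.4  -0.01]
tool axes cols
 [[ 0.0024 -0.9594 -0.2822]
 [-0.003  -0.2822  0.9594]
 [-1.     -0.0015 -0.0035]]
rotvec deg [-0.04 -0.2   0.08] cm in current axes [ 0.019 -0.065 -0.003] cm in target axes [ 0.019 -0.065 -0.004]
n 546.9060789287089 t 7.0367757224282075
```

Call:
jog_arm(
  turn=[
    [0,0,0],
    [0,0,0],
    [0,0,0],
    [0,0,0],
    [0,0,0],
    [0,0,0],
    [0,0,0],
    [0,0,0],
  ],
  dp=[
    [0,-0.05,0],
    [0,0,0],
    [0,0.8,0],
    [0,0.8,0],
    [0,0,0],
    [-5,0,0],
    [-5,0,0],
    [-5,0,0],
  ],
  gripper=[0.57,0.57,0.57,0.57,0.57,0.57,0.4,0.2],
)

```text
clock: 11.85
eef_pos: [504.2, 156.7, 183.8]
eef_rot: [2.078, 1.564, -2.349]
wrist_force: [0.7, 1.4, -0.5]
finger_gap: 57.3
```

Call:
jog_arm(
  turn=[
    [0,0,0],
    [0,0,0],
    [0,0,0],
    [0,0,0],
    [0,0,0],
  ],
  dp=[
    [-3,0,0],
    [0,-5,0],
    [0,-5,0],
    [0,-5,0],
    [0,0,0],
  ],
  gripper=[0.1,0.1,0.1,0.1,0.1],
)

```text
clock: 12.48
eef_pos: [653.4, 200.6, 220.2]
eef_rot: [-2.332, 1.566, -0.476]
wrist_force: [-0.1, -0.3, -0.3]
finger_gap: 84.6
```

```bash
python3 q.py 550 32.8
python3 - <<'E'
from h import *
from cell import manip,camera,calibration
n="wrist";c=calibration(n);p,d=camera(n)
np.savez("pics/w5.npz",p=p,d=d,K=c["K"],T=c["world_from_camera"]);cv2.imwrite("pics/w5.png",p[:,:,::-1])
E
```

```text
t 12.475 pos [653.43 200.56 220.21] gap 84.6 F [-0.14 -0.33 -0.27]
tool axes cols
 [[ 0.0047 -0.9594 -0.2819]
 [-0.0024 -0.2819  0.9594]
 [-1.     -0.0038 -0.0036]]
rotvec deg [-0.05 -0.21  0.22] cm in current axes [1.8690e+01 1.3416e+01 3.0000e-03] cm in target axes [18.741 13.345 -0.052]
n 683.5053642661564 t 7.5185665656698975
```

View pics/w5.png

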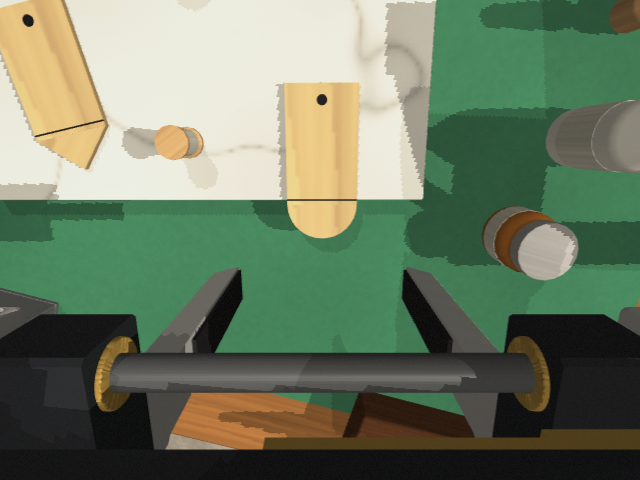

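Run:
```python
from m import *
f,n,t,c=run("pics/w5.npz",[range(80,255),range(370,410)],(192,208),range(294,350),(194,206),range(292,352),(75,90))
p,K,T=f["p"],f["K"],f["T"]
e=edge_pts(p[...,0],cols=range(313,332),span=(230,246));print("tip x' z33/36",((ray(K,T,e,33)[:,:2]-c)@n).max(),((ray(K,T,e,36)[:,:2]-c)@n).max())
e=edge_pts(p[...,2],rows=range(100,190),span=(350,364));a,v=fitline(ray(K,T,e,36)[:,:2]);print("left",t@a,ang(v)%180)
o=T[:3,3];print("cam n rel edge",n@(o[:2]-c),"z",o[2])
cv2.imwrite("pics/z5.png",cv2.resize(p[175:225,240:420],None,fx=4,fy=4,interpolation=0)[:,:,::-1])
```

```text
far edge yaw 16.445755 n.p 668.2885
line yaw 16.363632 x' -0.6497841 t 1.4090729
sq yaw 16.663452 x' -110.47044 t 6.686493 n.p 557.8181
tip x' z33/36 40.00162193502036 39.20826853878613
left 41.675766 16.37085
cam n rel edge -56.708179747994315 z 398.7000857703556
```

View pics/z5.png

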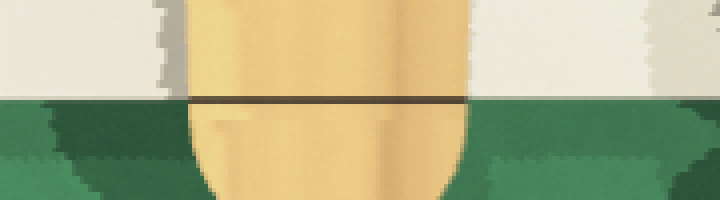

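The line is within about 0.5 mm of the edge and the strap is square to it. Last, I'll check the bystanders and depth, then hand in.

Run:
```python
from h import *
from cell import manip,camera,calibration
f=np.load("pics/w5.npz");d,K,T=f["d"],f["K"],f["T"]
for u,v in[(322,120),(322,190),(322,225),(240,150)]:
    z=d[v,u];P=T@np.array([(u-K[0,2])/K[0,0]*z,(v-K[1,2])/K[1,1]*z,z,1]);print(u,v,P[:3].round(1))
p,_=camera("scene");cv2.imwrite("pics/s5.png",p[:,:,::-1])
p0=np.load("pics/scene0.npz")["p"]
print(manip.read_state()["wrist_force"],manip.read_state()["clock"])
```

```text
322 120 [565.1 174.2  35.2]
322 190 [629.2 193.   36.1]
322 225 [663.6 203.1  35.7]
240 150 [614.9 104.   29. ]
[-0.16305932  0.54476763 -0.54713925] 12.575
```

View pics/s5.png

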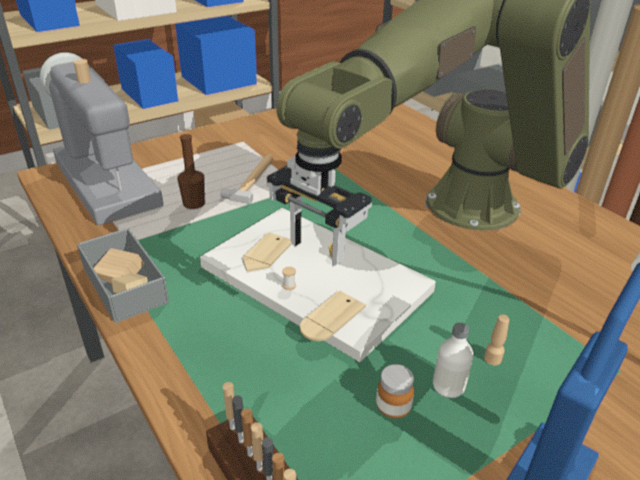

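The strap lies flat (heights 35–36 mm) with its end over the edge at about (320,330). The spool (289,278), pointed template (267,251), jar, glue, burnisher, maul and hammer are where they were, and the hand is well above.

```bash
python3 -c "
from cell import order
print(order.sign_off())"
```

```text
the job is handed in; nothing more can be done
None
```

I pushed the strap template flat across the slab with the two fingertips against its square end, first about 60 mm and then about 2.5 mm after a check from above. The job was handed in at about 12.6 s on the clock.

Last checks, from the wrist camera:
- **Line to edge:** the scribed line measured 0.65 mm short of the far edge. The square end put it about 0.5 mm short.
- **Overhang:** the tip measured 39–40 mm past the edge.
- **Square:** the line and left side were within 0.1° of the edge. The square-end fit disagreed slightly, at 0.2°.
- **Flat:** the strap's top face read 35–36 mm above the bench, as it should lying flat.
- **Surroundings:** by eye, the pointed template, the spool and the things on the bench had not moved. The pot was partly hidden behind the hand in that last picture, but it had not moved in the view from above after the first push.
- **Hand:** it is clear, at about 220 mm height, with only a sub-newton force reading.

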